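Spring the lid of the bamboo box with the push stick

ROBOT

A 6-joint arm with a two-finger parallel gripper is mounted at the origin on the work surface. World frame = base frame: x ahead of the robot, y to its left, z up, the work surface at z = 0. Lengths are in m, angles in rad, forces in N, time in s.
With the tool pointing down it reaches from about 0.375 to 0.9 m from the base axis. Payload 3.1 kg.
Tool frame: the origin (TCP) lies on the centre line of the jaws, within the pads' length; the fingertips stand 8 mm ahead of it and the grasp point (between the pads) lies 11 mm behind it; z points along the fingers, x is the direction in which the jaws open and shut, and the axes are right-handed (so a half turn about z gives the same grasp; the last joint's range is limited). The gripper opens to 87 mm and grips with 3 to 60 N. Pads are 19 mm wide; open, the fingers measure 117 mm over their backs; the gripper's body (75 mm by 190 mm) begins 51 mm behind the grasp point.
Start: joints at [1.075, 0.527, 1.433, -0, 1.181, -0.178], TCP at [0.195, 0.594, 0.231] pointing down, gripper open.
Joint ranges: [-3.08, 3.08], [-0.75, 2.2], [0.22, 2.44], [-1.43, 4.57], [0, 2.65], [-2.85, 2.85]. Speed limits (rad/s): [2.79, 2.79, 3.14, 3.14, 3.14, 3.14].

INTERFACE

Orientations are given as a unit quaternion [x, y, z, w].
In Python, from cell import get_state, get_image, camera_info, close_job, recognise gives the robot as it stands.
- The arm moves only by the shell command python3 -m inch 'ROWS' [FORCE]. ROWS is JSON, a list of rows, each a list of 3 entries, a list of its own where there are three numbers: the shift along the tool's x, y, z in mm, then the turn, a rotation vector about the tool's x, y, z in degrees, then the finger opening in mm, from 0 to 87. A call has 1 to 12 rows; each row is the pose to reach, as a shift and turn from the pose commanded when the call began, along the tool's axes at that moment; what a row does not reach only later rows make up. A row lasts 1/10 s, in which the tool goes at most 50 mm and 8.59 degrees, less where a joint would pass 70% of its speed; a pose out of reach is approached as far as the arm can. A call with a gripper value outside its range is refused whole. The fingers move at their own pace and stop on an object; FORCE is the grip in N (left out, the last holds). Time passes only in rows, so rows that repeat a pose let the fingers close. It gives the time, the measured TCP pose, the force and the opening at its end, in the units of the state.
- get_state(): the state, without advancing time (a new reading comes with each control period).
- get_image(name): name is "side" or "top" or "wrist"; returns (picture, depth): 400x640x3 uint8, red, green, blue; 400x640 float32, m along the optical axis (not along the pixel's ray), 0 where there is no reading.
- camera_info(name): a dict with "fx", "fy", "cx", "cy" (pixels), "k1" (the pictures are not rectified: a ray, as slopes to the right and down, at radius r is drawn at 1 + k1 r^2 times it, then the intrinsics apply), "xyz" and "attitude" of the camera in the world. Camera axes: x right, y down, z forward; pixel columns grow to the right and rows downward; lengths in m; the calibration is good to about 2 mm. A picture is of the moment at which its call begins: read the wrist's pose just before it. camera_info takes no time and is no camera call; for the wrist camera it gives the pose at the moment of the call.
- close_job(): hands the job in, once; it reports no verdict.
Trained networks look in the newest picture that a camera, given by its name, has taken for a name from the list of things; names that differ only in an ending like _2 or _b are one class to them, and where a whole thing is asked for, a point or a joint stands for the part that bears it (a point fixed in the world has none). Each returns a list of dicts, best first, with "score" (0 to 1); they miss things now and then, are a little off and sometimes report something else, mostly with a low value. They report only what shows in the picture. A call takes as long as a camera call.
- recognise(camera, name): "at" ([column, row] in pixels, amid what is visible of it).
The state is a dict: "time_s": time; "joint_pos": joint angles; "joint_velocities": joint speeds; "effort": joint torques, N m; "eef_pos": TCP position; "eef_rot": TCP orientation; "contact_force": force on the tool from outside, world axes, zero at the start; "ft_torque": the same for the moment, N m; "gripper_width": opening from 0.0 (shut) to 1.0 (fully open).
Only numpy, scipy, OpenCV 4.12 (cv2) and the standard library are available. Lean on these libraries where they do the work, as an engineer would, in place of code of your own. Each camera call takes 0.05 s, during which the arm holds its last target.

TASK

Open the bamboo box: its lid is sprung and held shut by a catch inside, so take the slim push stick out of its wooden stand and push its tip straight down through the round hole in the box's top until the catch lets go and the lid springs up. Then put the stick back upright in its stand, tip down in the hole and collar resting on the stand, let go of it, and leave the lid open.

Things in the scene. Friction and masses are not known exactly. Their poses are not given: they have to be found in the camera images.
- stick_grip (a point): Push stick, turned wood, 70 g, upright in its stand. From below: round tip 12 mm thick, 50 long; flat round collar 54 across, 8 thick; round handle 26 thick, 70 long. Point: on its axis at mid-handle, 93 mm above the tip's end, 43 above the collar's underside, 35 below the top; z up along it. The other wooden tool, a masher, has a thick 60 mm foot, no collar, no stand.
- stand_hole (a point): The stick's stand: a square bamboo block 66 x 66 mm, 60 mm high, fixed to the counter, with a round hole 32 mm in diameter straight down through it. Point: centre of the hole's mouth at the block's top; z up. At the start the stick hangs here by its collar.
- catch_hole (a point): Round 32 mm hole near one end of the top of the fixed bamboo box (230 x 130 mm, 110 high). Point: hole centre at the top surface, on the box's long centre line, 45 mm from that end; z up, x along the box towards the lid, whose free edge is 49 mm away. The catch's steel pad lies 32 mm below; pushed 6 to 10 mm (3 to 8 N) it frees the lid; the stick's collar stops it after 18 mm.
- lid (a joint): The box's flush bamboo lid, 124 x 112 x 8 mm, hinged at the box's end far from the hole: 0 rad is shut, growing as it opens. Once freed it springs up by itself to about 1.35 rad and stays, reaching 240 mm above the counter; its free edge swings up and away from the hole.

How it is judged:
By the outcome, as a careful person would: the job done as asked, in the order asked, and still so for the second after the job is handed in, with the robot touching nothing.
It also fails if it takes over 48 s, if anything falls off the work surface, if the arm or the gripper's body presses on something with over 40 N, if the wrist force passes 120 N, or if a joint passes its speed limit or range.

## Working session

There is one attempt and no reset: what is moved stays moved. The work goes in short steps, Python scripts to look and compute and a shell command to move; the robot and the scene stay as the last step left them, time stands still between calls to the robot, and variables do not carry over. Pictures are saved under pics/ and viewed, and the job is handed in when it is done.

```bash
ls; mkdir -p pics
python3 - <<'E'
from cell import *
import cv2
s=get_state();print(s)
for n in("side","top","wrist"):
    print(camera_info(n))
    p,d=get_image(n);cv2.imwrite(f"pics/{n}0.png",p[:,:,::-1])
    for t in("stick_grip","stand_hole","catch_hole","lid"):
        print(n,t,[(r['score'],r['at']) for r in recognise(n,t)][:3])
print(get_state()['time_s'])
E
```

```text
pics
{'time_s': 0.0, 'joint_pos': array([ 1.07450985e+00,  5.28459167e-01,  1.43390363e+00, -3.91261636e-05,
        1.18142293e+00, -1.78521253e-01]), 'joint_velocities': array([ 0.00038193,  0.00023061, -0.00019914, -0.00017008, -0.00082418,
       -0.00038272]), 'effort': array([-2.95127656e-04, -4.40045857e+01, -1.76592028e+01,  6.33445638e-02,
        5.82713750e-02, -1.56056835e-04]), 'eef_pos': array([0.19492112, 0.59306218, 0.22957552]), 'eef_rot': array([ 8.10070589e-01,  5.86331338e-01, -9.80487780e-04,  4.91277739e-04]), 'contact_force': array([-0.08750966, -1.08216087, -0.21255897]), 'ft_torque': array([-0.00691624, -0.02574119,  0.02108278]), 'gripper_width': 0.9966193044442488}
{'fx': 502.76934724431175, 'fy': 502.76934724431175, 'cx': 318.4905432303697, 'cy': 204.86551878361695, 'k1': -0.13362058240404467, 'xyz': array([ 0.4043372 , -0.79310312,  0.99202537]), 'attitude': array([ 0.92509248, -0.07940695,  0.02780668, -0.37030423])}
side stick_grip [(0.74, [333.8, 340.4])]
side stand_hole [(0.6, [336.8, 359.2])]
side catch_hole [(0.77, [302.7, 177.1]), (0.18, [336.4, 357.9])]
side lid [(0.68, [295.4, 155.1])]
{'fx': 428.76635301629676, 'fy': 428.76635301629676, 'cx': 320.4739827063951, 'cy': 201.32378382408376, 'k1': -0.0981116421397073, 'xyz': array([0.39171666, 0.01341698, 1.18066921]), 'attitude': array([-0.69835142,  0.71179531, -0.03864667,  0.06449164])}
top stick_grip [(0.54, [461.6, 214.8])]
top stand_hole [(0.96, [452.1, 219.5])]
top catch_hole [(0.81, [265.8, 215.6]), (0.46, [448.0, 219.5])]
top lid [(0.71, [250.7, 223.3])]
{'fx': 288.7552858616696, 'fy': 288.7552858616696, 'cx': 321.2025702865526, 'cy': 202.66424235909022, 'k1': -0.048972883149659176, 'xyz': array([0.11462034, 0.62132579, 0.38408629]), 'attitude': array([0.80019892, 0.57946939, 0.09045515, 0.12535864])}
wrist stick_grip []
wrist stand_hole []
wrist catch_hole []
wrist lid []
0.75
```

View pics/side0.png

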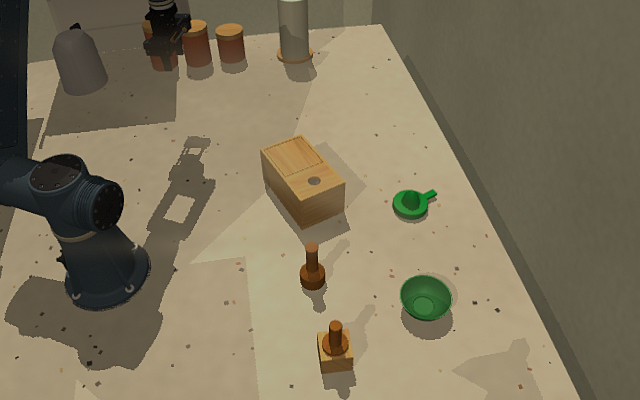

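View pics/top0.png

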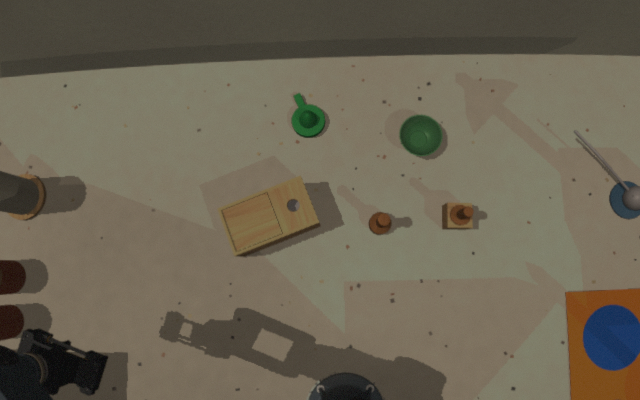

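View pics/wrist0.png

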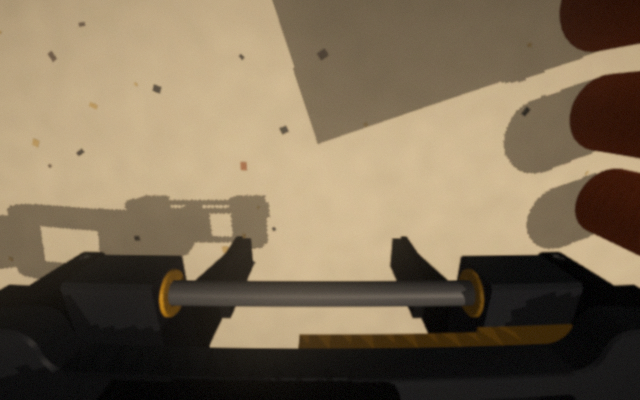

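The side view shows the stick in its stand at about (335,340), the masher at (312,268) and the box hole at about (314,181). In the top view, the stick is at (463,213), the stand at (459,217) and the box hole at (293,205). The network's hole reading at (266,216) is off, because that point is on the box. I'll zoom in next.

```bash
cat > h.py <<'E'
import numpy as np,cv2
from scipy.spatial.transform import Rotation as R
from scipy.optimize import brentq
def ray(ci,px):
    K=np.array([[ci['fx'],0,ci['cx']],[0,ci['fy'],ci['cy']],[0,0,1.]])
    u=cv2.undistortPoints(np.array([[px]],float),K,np.array([ci['k1'],0,0,0.]))[0,0]
    return R.from_quat(ci['attitude']).apply([u[0],u[1],1.])
def atz(ci,px,z):
    r=ray(ci,px);return ci['xyz']+r*(z-ci['xyz'][2])/r[2]
def tri(cs):
    A=np.zeros((3,3));b=np.zeros(3)
    for ci,px in cs:
        r=ray(ci,px);r/=np.linalg.norm(r);P=np.eye(3)-np.outer(r,r);A+=P;b+=P@ci['xyz']
    x=np.linalg.solve(A,b)
    gap=[np.linalg.norm(np.cross(x-ci['xyz'],ray(ci,px)/np.linalg.norm(ray(ci,px)))) for ci,px in cs]
    return x,gap
def proj(ci,X):
    K=np.array([[ci['fx'],0,ci['cx']],[0,ci['fy'],ci['cy']],[0,0,1.]])
    Rm=R.from_quat(ci['attitude']).as_matrix().T
    return cv2.projectPoints(np.array(X,float).reshape(-1,1,3),cv2.Rodrigues(Rm)[0],-Rm@ci['xyz'],K,np.array([ci['k1'],0,0,0.]))[0][:,0]
E
python3 - <<'E'
import cv2,numpy as np
a=cv2.imread('pics/top0.png');b=cv2.imread('pics/side0.png')
def crop(i,x,y,w,h,s):return cv2.resize(i[y:y+h,x:x+w],None,fx=s,fy=s,interpolation=cv2.INTER_CUBIC)
t=crop(a,430,190,60,50,6);u=crop(a,270,180,60,50,6)
v=crop(b,305,310,60,70,6)[:,:];w=crop(b,285,150,60,70,6)[:,:]
cv2.imwrite('pics/z0.png',np.vstack([np.hstack([t,u])]));cv2.imwrite('pics/z1.png',np.hstack([v,w]))
E
```

```text
(no output)
```

View pics/z0.png

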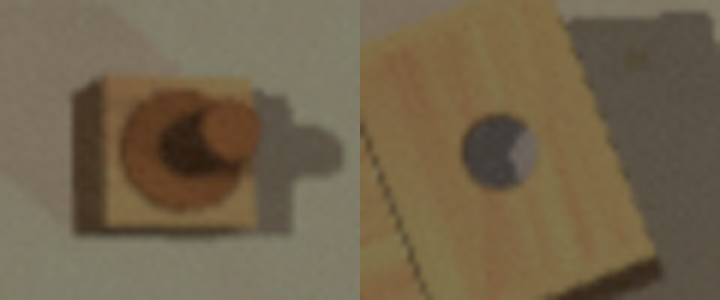

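View pics/z1.png

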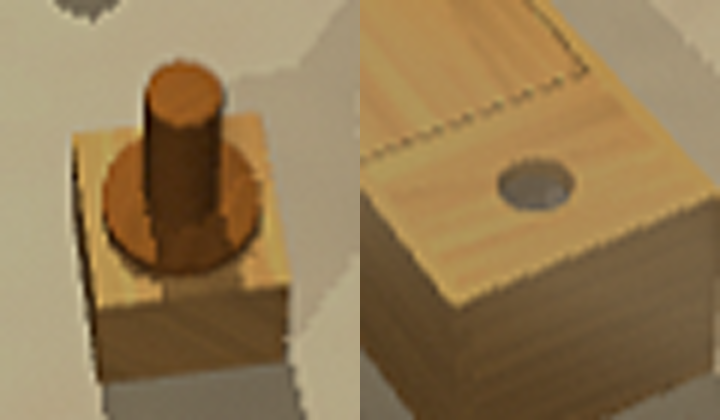

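Run:
```python
from h import *;from cell import *
T=camera_info('top');S=camera_info('side')
tp=lambda x,y:(430+(x+.5)/6-.5,190+(y+.5)/6-.5)
th=lambda x,y:(270+(x-360+.5)/6-.5,180+(y+.5)/6-.5)
sd=lambda x,y:(305+(x+.5)/6-.5,310+(y+.5)/6-.5)
sh=lambda x,y:(285+(x-360+.5)/6-.5,150+(y+.5)/6-.5)
np.set_printoptions(precision=4,suppress=True)
print('top of handle',tri([(T,tp(231,133)),(S,sd(185,93))]))
print('hole',tri([(T,th(500,152)),(S,sh(536,186))]))
for a,b in [((103,77),(262,115)),((253,77),(289,288)),((257,228),(97,305)),((106,228),(74,133))]:pass
tc=[(103,77),(253,77),(257,228),(106,228)]; sc=[(74,133),(262,115),(289,288),(97,305)]
tw=[atz(T,tp(*p),.06) for p in tc]; sw=[atz(S,sd(*p),.06) for p in sc]
print(np.array(tw),np.mean(tw,0));print(np.array(sw),np.mean(sw,0))
print('collar T',atz(T,tp(181,150),.068),'S',atz(S,sd(182,198),.068))
# match corners
for p in tc:
    w=atz(T,tp(*p),.06); q=sc[int(np.argmin([np.linalg.norm(w-x) for x in sw]))]
    print('tri',tri([(T,tp(*p)),(S,sd(*q))]))
# side box corners near end at z .11
print('boxend',atz(S,sh(458,305),.11),atz(S,sh(718,193),.11),'hole z.11',atz(S,sh(536,186),.11),atz(T,th(500,152),.11))
print('lid edge corners', atz(S,sh(587,72),.11),atz(S,sh(365,158),.11))
s=get_state();print(s['eef_pos'],R.from_quat(s['eef_rot']).as_matrix())
# networks: deproject with depth from the masher
```

```text
top of handle (array([ 0.5123, -0.3107,  0.1381]), [np.float64(0.0005836414716158726), np.float64(0.0005836414716156877)])
hole (array([0.5416, 0.1212, 0.1108]), [np.float64(0.00024449117276926683), np.float64(0.0002444911727693799)])
[[ 0.5468 -0.2798  0.06  ]
 [ 0.5453 -0.3464  0.06  ]
 [ 0.4788 -0.3438  0.06  ]
 [ 0.4803 -0.2773  0.06  ]] [ 0.5128 -0.3118  0.06  ]
[[ 0.482  -0.2755  0.06  ]
 [ 0.5476 -0.2798  0.06  ]
 [ 0.543  -0.3459  0.06  ]
 [ 0.4788 -0.3408  0.06  ]] [ 0.5129 -0.3105  0.06  ]
collar T [ 0.5129 -0.31    0.068 ] S [ 0.5132 -0.3108  0.068 ]
tri (array([ 0.5472, -0.2798,  0.0599]), [np.float64(0.00040433224654147986), np.float64(0.00040433224654133035)])
tri (array([ 0.5441, -0.3461,  0.0606]), [np.float64(0.0011245624814755194), np.float64(0.0011245624814755929)])
tri (array([ 0.4785, -0.3426,  0.0637]), [np.float64(1.5545229827488984e-05), np.float64(1.5545229827542015e-05)])
tri (array([ 0.481 , -0.2767,  0.0623]), [np.float64(0.0008304277987982629), np.float64(0.0008304277987982051)])
boxend [0.4988 0.0583 0.11  ] [0.6164 0.1043 0.11  ] hole z.11 [0.5414 0.122  0.11  ] [0.5419 0.1213 0.11  ]
lid edge corners [0.5753 0.1898 0.11  ] [0.4722 0.1519 0.11  ]
[0.1953 0.5937 0.2306] [[ 0.3125  0.9499  0.0001]
 [ 0.9499 -0.3125  0.0001]
 [ 0.0001  0.     -1.    ]]
```

The stick axis and stand are at about (0.513, -0.311), with the handle top at z=0.138 as expected and no lean. The box hole is at (0.5415, 0.1215, 0.111). The gap from hole to lid edge and the box end also match the given sizes. I'll add a move calculator.

```bash
cat > go.py <<'E'
import sys
from h import *;from cell import *
s=get_state();M=R.from_quat(s['eef_rot'])
def to(p,yaw,p0=None,M0=None):
    p0=s['eef_pos'] if p0 is None else p0; 
    y=np.radians(yaw);x=np.array([np.cos(y),np.sin(y),0]);z=np.array([0,0,-1.])
    G=R.from_matrix(np.stack([x,np.cross(z,x),z],1))
    print('shift mm',(M.inv().apply(np.array(p)-p0)*1e3).round(1),'turn',np.degrees((M.inv()*G).as_rotvec()).round(1))
a=list(map(float,sys.argv[1:]))
print(s['time_s'],s['eef_pos'].round(4),'yaw',np.degrees(np.arctan2(M.as_matrix()[1,0],M.as_matrix()[0,0])).round(1),'F',s['contact_force'].round(1),'w',round(s['gripper_width']*87,1))
for i in range(0,len(a),4):to(a[i:i+3],a[i+3])
E
python3 go.py .5 .25 .23 30 .5 .25 .23 -21
```

```text
0.75 [0.1953 0.5937 0.2306] yaw 71.8 F [ 0.9 -0.5 -0.1] w 87.3
shift mm [-231.3  396.9    0.6] turn [-0.  -0.  41.8]
shift mm [-231.3  396.9    0.6] turn [-0.  -0.  92.8]
```

```bash
python3 -m inch '[[[-231,397,0],[0,0,50],87],[[-231,397,0],[0,0,50],87],[[-231,397,0],[0,0,50],87],[[-231,397,0],[0,0,50],87],[[-231,397,0],[0,0,50],87],[[-231,397,0],[0,0,50],87],[[-231,397,0],[0,0,50],87],[[-231,397,0],[0,0,50],87],[[-231,397,0],[0,0,50],87],[[-231,397,0],[0,0,50],87]]'; python3 go.py .513 -.311 .23 -21
```

```text
time_s: 1.75
eef_pos: [0.5046, 0.2464, 0.2309]
eef_rot: [0.982, 0.186, 0.002, 0.001]
contact_force: [0.1, 0.2, -0.3]
gripper_width: 1.003
1.75 [0.5046 0.2464 0.2309] yaw 21.5 F [ 0.1  0.2 -0.3] w 87.2
shift mm [-196.2  521.7    1.4] turn [ 0.  -0.2 42.5]
```

```bash
python3 -m inch '[[[-196,522,0],[0,0,42.5],87],[[-196,522,0],[0,0,42.5],87],[[-196,522,0],[0,0,42.5],87],[[-196,522,0],[0,0,42.5],87],[[-196,522,0],[0,0,42.5],87],[[-196,522,0],[0,0,42.5],87],[[-196,522,0],[0,0,42.5],87],[[-196,522,0],[0,0,42.5],87],[[-196,522,0],[0,0,42.5],87],[[-196,522,0],[0,0,42.5],87],[[-196,522,0],[0,0,42.5],87],[[-196,522,0],[0,0,42.5],87]]'; python3 -m inch '[[[0,0,0],[0,0,0],87],[[0,0,0],[0,0,0],87]]'; python3 go.py .513 -.311 .23 -21 .513 -.311 .092 -21
python3 - <<'E'
from cell import *;import cv2
for n in("wrist","side"):
    p,d=get_image(n);cv2.imwrite(f"pics/{n}1.png",p[:,:,::-1])
E
```

```text
time_s: 2.95
eef_pos: [0.5126, -0.3131, 0.2308]
eef_rot: [0.983, -0.182, 0.002, 0.002]
contact_force: [-0.1, 0.3, 0.4]
gripper_width: 0.999
time_s: 3.15
eef_pos: [0.5116, -0.3055, 0.2302]
eef_rot: [0.984, -0.179, -0.001, -0.001]
contact_force: [0.3, -0.2, 0.3]
gripper_width: 0.998
3.15 [ 0.5116 -0.3055  0.2302] yaw -20.7 F [ 0.3 -0.2  0.3] w 86.9
shift mm [3.2 4.7 0.2] turn [-0.1  0.1  0.3]
shift mm [  3.5   4.9 138.2] turn [-0.1  0.1  0.3]
```

View pics/wrist1.png

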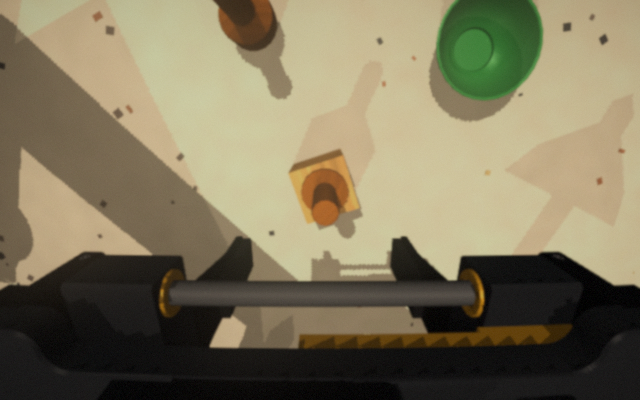

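View pics/side1.png

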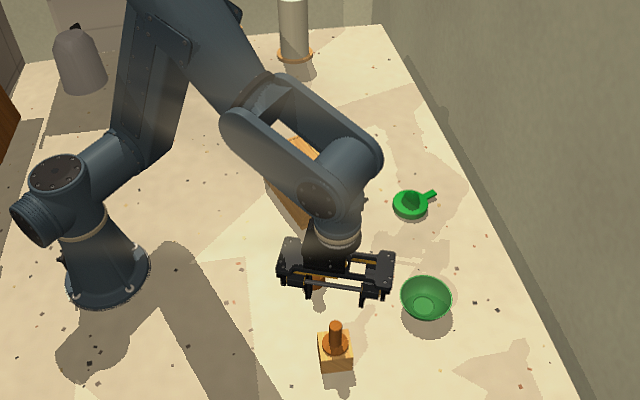

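The wrist picture shows the handle top at (325,213), between the jaws and still short of them. The side picture shows the gripper above it. I'll check both against the calibration.

Run:
```python
from h import *;from cell import *
W=camera_info('wrist');S=camera_info('side');s=get_state()
print(proj(W,[[.513,-.311,.138],s['eef_pos']]),atz(W,(325,213),.138))
print(proj(S,[[.513,-.311,.138],s['eef_pos']]),s['eef_pos'])
```

```text
[[325.60809715 215.16610073]
 [322.31521952 260.36168001]] [ 0.51320895 -0.30884742  0.138     ]
[[335.48025974 325.24015139]
 [335.16400879 296.1591422 ]] [ 0.51187235 -0.30490981  0.23047331]
```

The wrist view agrees to 2 mm. Next I descend and grip.

```bash
python3 -m inch '[[[3,4,40],[0,0,0],87],[[3,4,80],[0,0,0],87],[[3,4,110],[0,0,0],87],[[3,4,128],[0,0,0],87],[[3,4,138],[0,0,0],87],[[3,4,138],[0,0,0],87],[[3,4,138],[0,0,0],87]]'; python3 go.py .513 -.3105 .092 -21
```

```text
time_s: 3.95
eef_pos: [0.5141, -0.3118, 0.0935]
eef_rot: [0.984, -0.179, 0.001, 0.0]
contact_force: [-0.9, -0.2, -0.2]
gripper_width: 0.998
3.95 [ 0.5141 -0.3118  0.0935] yaw -20.6 F [-0.9 -0.2 -0.2] w 86.8
shift mm [-1.5 -0.8  1.5] turn [ 0.  -0.1  0.4]
```

```bash
python3 -m inch '[[[-1,-1,1],[0,0,0],60],[[-1,-1,1],[0,0,0],40],[[-1,-1,1],[0,0,0],15],[[-1,-1,1],[0,0,0],15],[[-1,-1,1],[0,0,0],15],[[-1,-1,1],[0,0,0],15],[[-1,-1,1],[0,0,0],15],[[-1,-1,1],[0,0,0],15]]' 30; python3 go.py .513 -.311 .092 -21
```

```text
time_s: 4.75
eef_pos: [0.5128, -0.3108, 0.0915]
eef_rot: [0.984, -0.18, -0.0, -0.0]
contact_force: [-0.5, 0.7, -0.5]
gripper_width: 0.36
4.75 [ 0.5128 -0.3108  0.0915] yaw -20.7 F [-0.5  0.7 -0.5] w 31.3
shift mm [ 0.3  0.1 -0.5] turn [-0.   0.   0.3]
```

```bash
python3 -m inch '[[[0,0,0],[0,0,0],15],[[0,0,0],[0,0,0],15],[[0,0,0],[0,0,0],15],[[0,0,0],[0,0,0],15]]' 30; python3 go.py .513 -.311 .22 -21
python3 - <<'E'
from cell import *;import cv2
p,d=get_image("wrist");cv2.imwrite(f"pics/w2.png",p[:,:,::-1])
E
```

```text
time_s: 5.15
eef_pos: [0.5128, -0.3108, 0.0915]
eef_rot: [0.984, -0.18, -0.0, -0.0]
contact_force: [-0.6, -0.6, 0.1]
gripper_width: 0.293
5.15 [ 0.5128 -0.3108  0.0915] yaw -20.7 F [-0.6 -0.6  0.1] w 25.5
shift mm [ 3.000e-01  1.000e-01 -1.285e+02] turn [-0.   0.   0.3]
```

View pics/w2.png

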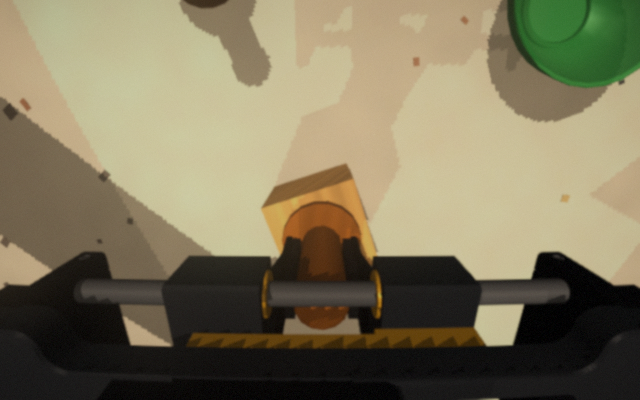

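The wrist picture shows the handle between the pads at about (322,265), with the opening at 25.5 mm, which matches the 26 mm handle. Now I lift.

```bash
python3 -m inch '[[[0,0,-20],[0,0,0],15],[[0,0,-50],[0,0,0],15],[[0,0,-90],[0,0,0],15],[[0,0,-130],[0,0,0],15],[[0,0,-165],[0,0,0],15],[[0,0,-185],[0,0,0],15],[[0,0,-185],[0,0,0],15],[[0,0,-185],[0,0,0],15]]'; python3 go.py .5415 .1215 .277 22
python3 - <<'E'
from cell import *;import cv2
p,d=get_image("side");cv2.imwrite(f"pics/s3.png",p[:,:,::-1])
E
```

```text
time_s: 6.0
eef_pos: [0.5123, -0.3103, 0.276]
eef_rot: [0.984, -0.18, -0.0, -0.0]
contact_force: [0.3, -0.5, -1.1]
gripper_width: 0.297
6.0 [ 0.5123 -0.3103  0.276 ] yaw -20.7 F [ 0.3 -0.5 -1.1] w 25.8
shift mm [-125.4 -414.3   -0.8] turn [ -0.    0.  -42.7]
```

View pics/s3.png

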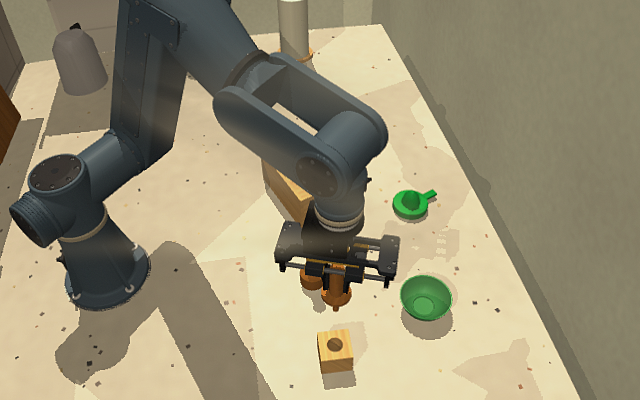

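The stick is lifted and the empty stand hole is visible at (335,345). Now I carry it to the box with a ramped speed.

```bash
python3 -m inch '[[[-6,-20,0],[0,0,-2],15],[[-17,-56,0],[0,0,-6],15],[[-29,-97,0],[0,0,-10],15],[[-42,-138,0],[0,0,-14],15],[[-54,-180,0],[0,0,-18.5],15],[[-67,-221,0],[0,0,-23],15],[[-80,-263,0],[0,0,-27],15],[[-92,-304,0],[0,0,-31],15],[[-104,-346,0],[0,0,-35.5],15],[[-115,-380,0],[0,0,-39],15],[[-122,-403,0],[0,0,-41.5],15],[[-125,-414,0],[0,0,-42.7],15]]';python3 -m inch '[[[0,0,0],[0,0,0],15],[[0,0,0],[0,0,0],15],[[0,0,0],[0,0,0],15]]'; python3 go.py .5415 .1215 .2315 22
python3 - <<'E'
from cell import *;import cv2
for n in("wrist","side"):
    p,d=get_image(n);cv2.imwrite(f"pics/{n}4.png",p[:,:,::-1])
E
```

```text
time_s: 7.25
eef_pos: [0.5403, 0.1238, 0.2749]
eef_rot: [0.981, 0.193, -0.002, -0.001]
contact_force: [0.0, 0.2, -1.8]
gripper_width: 0.292
time_s: 7.55
eef_pos: [0.5421, 0.1195, 0.2762]
eef_rot: [0.982, 0.19, -0.0, 0.0]
contact_force: [-0.9, 0.3, -0.4]
gripper_width: 0.29
7.55 [0.5421 0.1195 0.2762] yaw 21.9 F [-0.9  0.3 -0.4] w 25.2
shift mm [ 0.2 -2.1 44.7] turn [ 0.   0.1 -0.1]
```

View pics/wrist4.png

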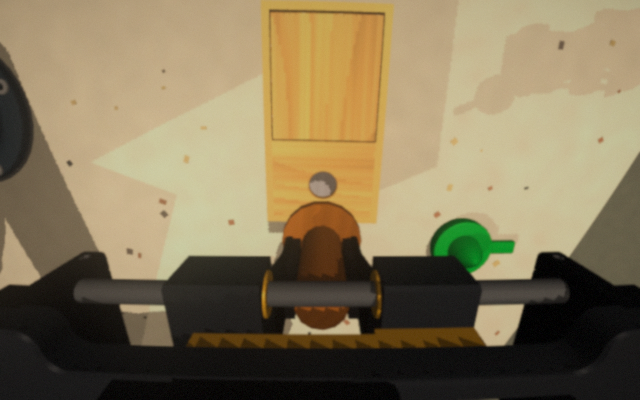

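View pics/side4.png

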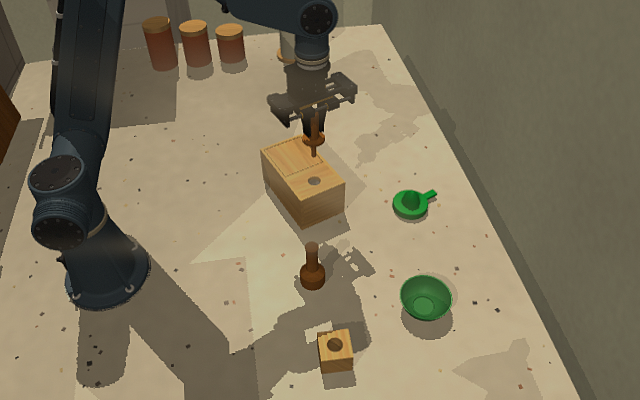

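The wrist view shows the hole at (322,185) and the collar in front of it. The side view shows the tip at about (315,156). I'll check both.

Run:
```python
from h import *;from cell import *
W=camera_info('wrist');S=camera_info('side');s=get_state();p=s['eef_pos'];print(p)
print('hole from wrist',atz(W,(322,185),.11), W['xyz'])
print('pred tip',proj(S,[p-[0,0,.0815]]), 'atz',atz(S,(315,156),p[2]-.0815))
im=cv2.imread('pics/side4.png');cv2.imwrite('pics/z4.png',cv2.resize(im[110:200,270:360],None,fx=6,fy=6,interpolation=2))
```

```text
[0.54229976 0.11946939 0.27646732]
hole from wrist [0.54162361 0.12366477 0.11      ] [0.51055932 0.1992018  0.4300253 ]
pred tip [[313.9440437  155.79321045]] atz [0.54468845 0.11826712 0.19496732]
```

View pics/z4.png

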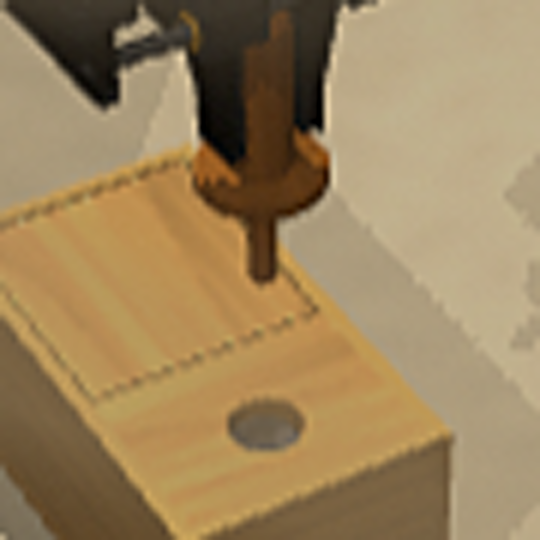

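The stick is upright, and the hole from all three views is about (0.5415, 0.122). Next I descend to just above the pad.

```bash
python3 -m inch '[[[0,-2.5,25],[0,0,0],15],[[0,-2.5,55],[0,0,0],15],[[0,-2.5,80],[0,0,0],15],[[0,-2.5,95],[0,0,0],15],[[0,-2.5,105],[0,0,0],15],[[0,-2.5,110],[0,0,0],15],[[0,-2.5,110],[0,0,0],15],[[0,-2.5,110],[0,0,0],15]]'; python3 go.py .5415 .122 .155 22
```

```text
time_s: 8.45
eef_pos: [0.542, 0.1228, 0.1673]
eef_rot: [0.982, 0.191, 0.001, 0.0]
contact_force: [-0.2, 0.2, -0.6]
gripper_width: 0.292
8.45 [0.542  0.1228 0.1673] yaw 22.0 F [-0.2  0.2 -0.6] w 25.4
shift mm [-0.8  0.6 12.3] turn [ 0.  -0.1 -0. ]
```

```bash
python3 -m inch '[[[0,0,4],[0,0,0],15],[[0,0,8],[0,0,0],15],[[0,0,12],[0,0,0],15],[[0,0,15],[0,0,0],15],[[0,0,18],[0,0,0],15],[[0,0,18],[0,0,0],15]]'; python3 go.py .5415 .122 .21 22
python3 - <<'E'
from cell import *;import cv2
p,d=get_image("side");cv2.imwrite(f"pics/s5.png",p[:,:,::-1])
E
```

```text
time_s: 9.05
eef_pos: [0.5433, 0.1207, 0.15]
eef_rot: [0.981, 0.192, 0.002, 0.003]
contact_force: [0.3, -7.2, 6.6]
gripper_width: 0.289
9.05 [0.5433 0.1207 0.15  ] yaw 22.1 F [ 0.3 -7.2  6.6] w 25.1
shift mm [ -1.1  -1.6 -60.1] turn [ 0.4 -0.1  0.1]
```

View pics/s5.png

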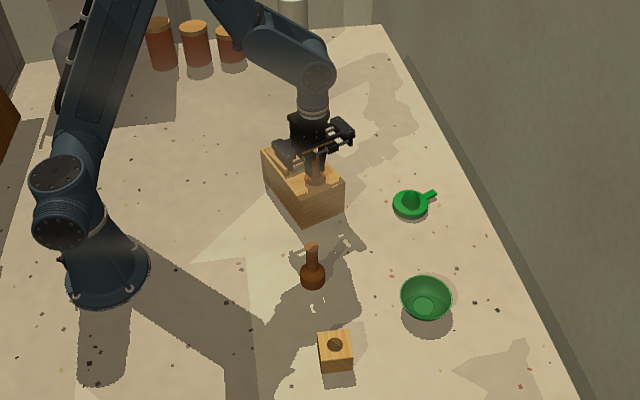

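The side force of about -7 N along y suggests the lid has sprung and is touching the gripper or camera. I'll look from the other cameras.

Run:
```python
from cell import *;import cv2,numpy as np
p,d=get_image("top");q,e=get_image("wrist")
cv2.imwrite(f"pics/c6.png",np.vstack([cv2.resize(p[120:300,180:380],(533,480))[:240*2],])[:,:,::-1]);cv2.imwrite("pics/w6.png",q[:,:,::-1])
print(get_state()['contact_force'],get_state()['ft_torque'])
```

```text
[ 0.34172356 -5.78371308  7.86521025] [-1.65580717  0.01810063  0.00304015]
```

View pics/c6.png

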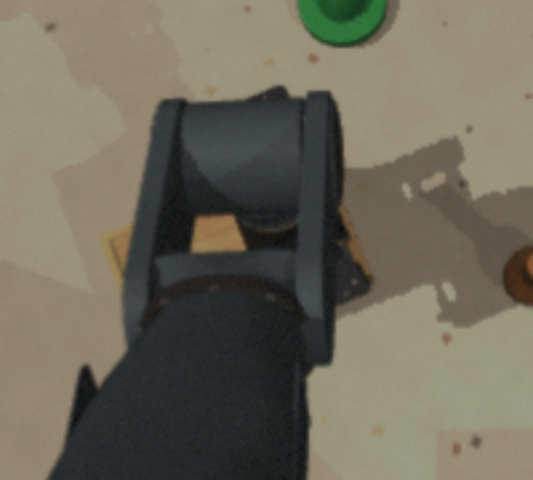

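View pics/w6.png

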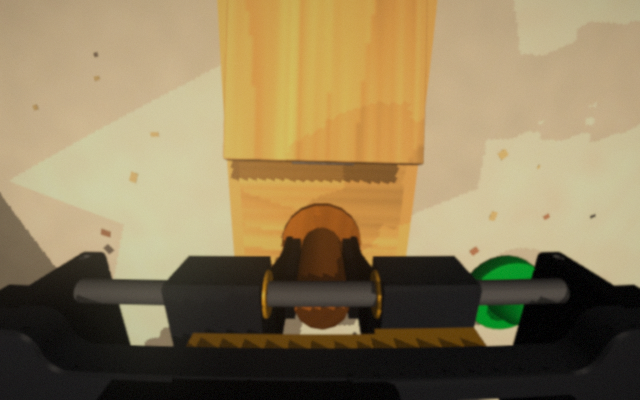

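The wrist picture shows the lid free edge raised, with a dark gap at row 170. The torque puts the force at the stick's tip (the catch), not on the camera. I'll wait briefly and check again.

```bash
python3 -m inch '[[[0,0,0],[0,0,0],15],[[0,0,0],[0,0,0],15],[[0,0,0],[0,0,0],15]]'
python3 - <<'E'
from cell import *;import cv2,numpy as np
q,e=get_image("wrist")
cv2.imwrite("pics/w7.png",q[:,:,::-1]);print(e[100:200:10,320])
s=get_state();print(s['contact_force'],s['ft_torque'],s['eef_pos'])
E
```

```text
time_s: 9.5
eef_pos: [0.5433, 0.1208, 0.1502]
eef_rot: [0.981, 0.192, 0.002, 0.003]
contact_force: [-0.5, -7.9, 8.6]
gripper_width: 0.295
[0.12804373 0.1287093  0.12575053 0.12569569 0.12450748 0.14835918
 0.14924136 0.19594465 0.19963326 0.20045644]
[-0.09070803 -6.44652736  6.96128407] [-1.65934192  0.0264509  -0.01181515] [0.54328638 0.12081394 0.15026263]
```

View pics/w7.png

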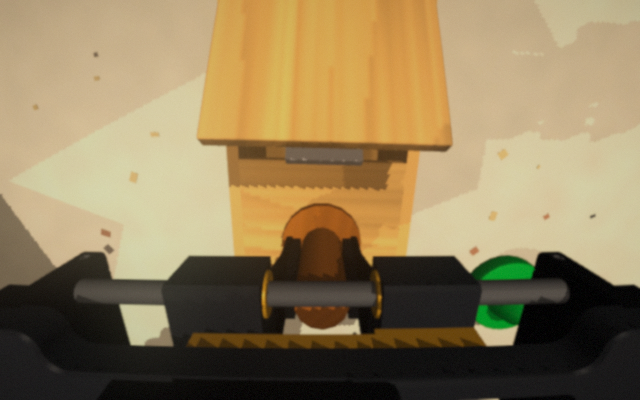

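The lid is rising slowly and freely. I'll retract the stick straight up and check again.

```bash
python3 -m inch '[[[0,0,-15],[0,0,0],15],[[0,0,-40],[0,0,0],15],[[0,0,-80],[0,0,0],15],[[0,0,-115],[0,0,0],15],[[0,0,-130],[0,0,0],15],[[0,0,-130],[0,0,0],15],[[0,0,-130],[0,0,0],15]]'; python3 go.py .513 -.311 .277 -21
python3 - <<'E'
from cell import *;import cv2
for n in("wrist","side"):
    p,d=get_image(n);cv2.imwrite(f"pics/{n}8.png",p[:,:,::-1])
E
```

```text
time_s: 10.25
eef_pos: [0.5407, 0.1231, 0.2779]
eef_rot: [0.982, 0.191, -0.0, -0.0]
contact_force: [-0.0, -0.2, -0.9]
gripper_width: 0.293
10.25 [0.5407 0.1231 0.2779] yaw 22.0 F [-0.  -0.2 -0.9] w 25.5
shift mm [-188.3  392.1    0.9] turn [-0.   0.1 43. ]
```

View pics/wrist8.png

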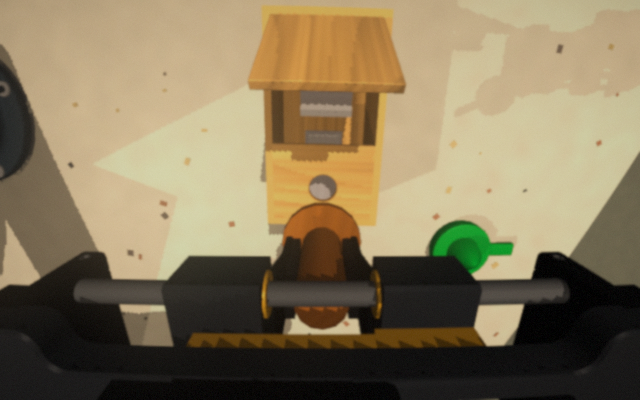

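View pics/side8.png

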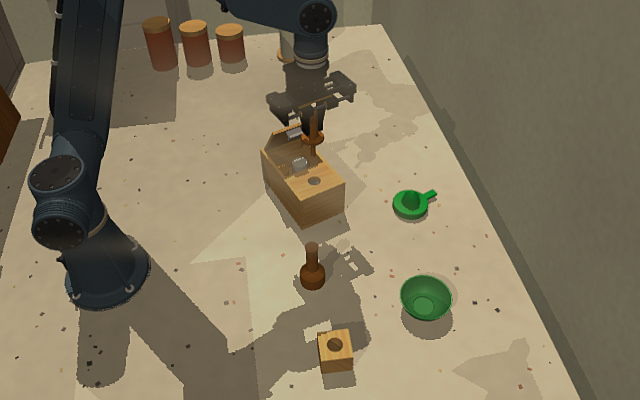

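The lid is well open and still rising, and the stick is clear of it. I'm carrying the stick back to the stand.

```bash
python3 -m inch '[[[-9,19,0],[0,0,2],15],[[-25,53,0],[0,0,6],15],[[-44,92,0],[0,0,10],15],[[-62,131,0],[0,0,14],15],[[-81,170,0],[0,0,18.5],15],[[-100,209,0],[0,0,23],15],[[-119,248,0],[0,0,27],15],[[-138,287,0],[0,0,31],15],[[-157,327,0],[0,0,36],15],[[-172,360,0],[0,0,39.5],15],[[-183,381,0],[0,0,42],15],[[-188,392,0],[0,0,43],15]]';python3 -m inch '[[[0,0,0],[0,0,0],15],[[0,0,0],[0,0,0],15],[[0,0,0],[0,0,0],15]]'; python3 go.py .513 -.311 .155 -21
python3 - <<'E'
from cell import *;import cv2
for n in("wrist","side"):
    p,d=get_image(n);cv2.imwrite(f"pics/{n}9.png",p[:,:,::-1])
im=cv2.imread('pics/side9.png');cv2.imwrite('pics/z9.png',cv2.resize(im[280:380,290:380],None,fx=6,fy=6,interpolation=2))
from h import *
W=camera_info('wrist');S=camera_info('side');p=get_state()['eef_pos']
print('pred stand centre, tip side',proj(S,[[.513,-.311,.06],p-[0,0,.0815]]))
print('pred stand wrist',proj(W,[[.513,-.311,.06]]))
E
```

```text
time_s: 11.55
eef_pos: [0.5128, -0.3128, 0.2765]
eef_rot: [0.983, -0.184, -0.001, -0.001]
contact_force: [0.7, 0.6, 0.2]
gripper_width: 0.289
time_s: 11.85
eef_pos: [0.5138, -0.3091, 0.2782]
eef_rot: [0.983, -0.181, -0.001, -0.001]
contact_force: [0.3, 0.2, -0.8]
gripper_width: 0.294
11.85 [ 0.5138 -0.3091  0.2782] yaw -20.9 F [ 0.3  0.2 -0.8] w 25.6
shift mm [1.000e-01 2.200e+00 1.232e+02] turn [-0.1  0.1  0.1]
pred stand centre, tip side [[334.77177063 344.58046728]
 [336.44894594 308.01510353]]
pred stand wrist [[321.55059659 179.55075904]]
```

View pics/wrist9.png

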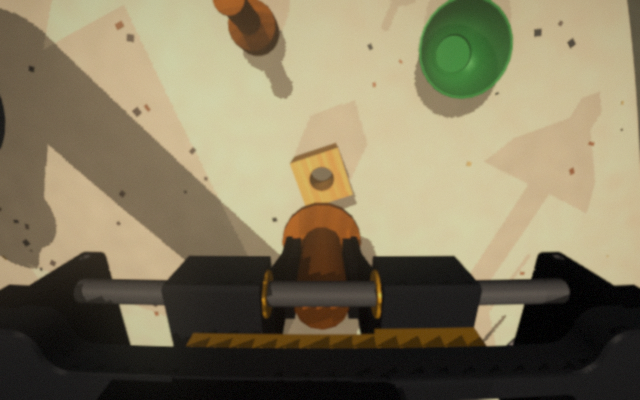

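View pics/z9.png

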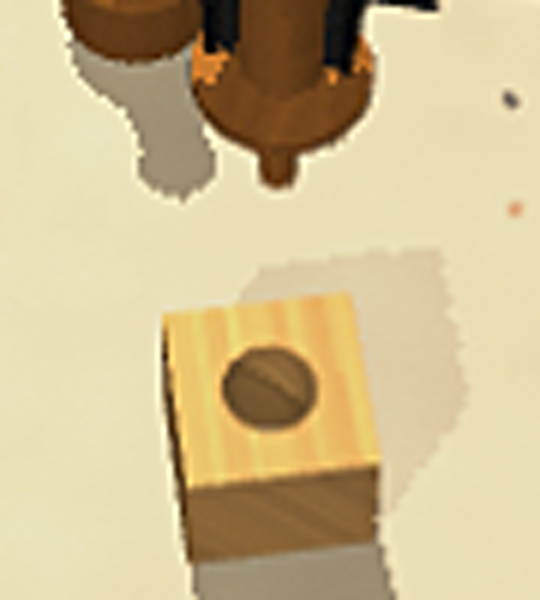

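View pics/side9.png

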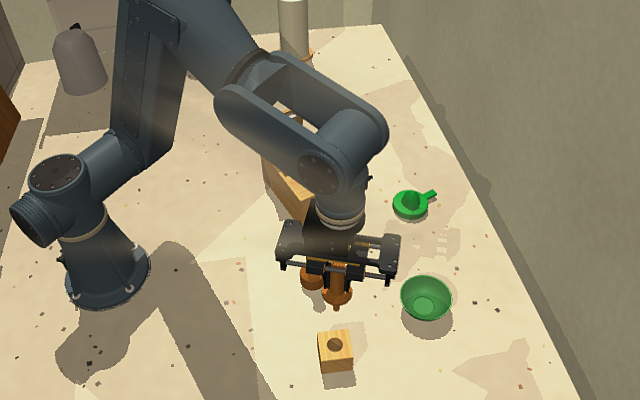

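The hole is at (334.8,344.6) in the side view and (321,178) in the wrist view, both matching the predictions. The tip is straight above it, so I descend.

```bash
python3 -m inch '[[[0,2,25],[0,0,0],15],[[0,2,65],[0,0,0],15],[[0,2,105],[0,0,0],15],[[0,2,120],[0,0,0],15],[[0,2,140],[0,0,0],15],[[0,2,160],[0,0,0],15],[[0,2,172],[0,0,0],15],[[0,2,178],[0,0,0],15],[[0,2,178],[0,0,0],15],[[0,2,178],[0,0,0],15]]'; python3 go.py .513 -.311 .0915 -21
```

```text
time_s: 12.95
eef_pos: [0.5136, -0.313, 0.1013]
eef_rot: [0.983, -0.182, 0.001, 0.0]
contact_force: [0.4, 0.8, 0.1]
gripper_width: 0.292
12.95 [ 0.5136 -0.313   0.1013] yaw -21.0 F [0.4 0.8 0.1] w 25.4
shift mm [-1.3 -1.6  9.8] turn [ 0.  -0.1  0. ]
```

```bash
python3 -m inch '[[[0,0,3],[0,0,0],15],[[0,0,5],[0,0,0],15],[[0,0,7],[0,0,0],15],[[0,0,7],[0,0,0],15]]'; python3 go.py .513 -.311 .0915 -21
python3 - <<'E'
from cell import *;import cv2
for n in("side",):
    p,d=get_image(n);cv2.imwrite(f"pics/{n}10.png",p[:,:,::-1])
im=cv2.imread('pics/side10.png');cv2.imwrite('pics/z10.png',cv2.resize(im[280:380,290:380],None,fx=6,fy=6,interpolation=2))
E
```

```text
time_s: 13.35
eef_pos: [0.5129, -0.3127, 0.0934]
eef_rot: [0.983, -0.182, -0.0, -0.0]
contact_force: [0.2, 0.1, -0.1]
gripper_width: 0.293
13.35 [ 0.5129 -0.3127  0.0934] yaw -21.0 F [ 0.2  0.1 -0.1] w 25.5
shift mm [-0.5 -1.6  1.9] turn [-0.  0. -0.]
```

View pics/z10.png

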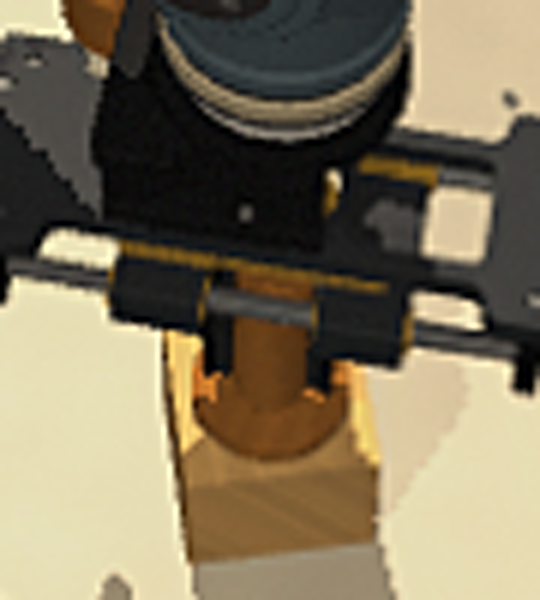

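The collar is just above the block, at about (270,440) in the crop. I'll bring it down until it touches.

```bash
python3 -m inch '[[[0,-1.5,1],[0,0,0],15],[[0,-1.5,1.5],[0,0,0],15],[[0,-1.5,2],[0,0,0],15],[[0,-1.5,2],[0,0,0],15]]'; python3 go.py .513 -.311 .0915 -21
```

```text
time_s: 13.8
eef_pos: [0.5136, -0.3112, 0.0919]
eef_rot: [0.983, -0.182, -0.0, -0.0]
contact_force: [0.2, 0.8, 2.4]
gripper_width: 0.294
13.8 [ 0.5136 -0.3112  0.0919] yaw -21.0 F [0.2 0.8 2.4] w 25.5
shift mm [-0.7  0.   0.4] turn [-0.  0. -0.]
```

It touches with 2.4 N. Now I release gently.

```bash
python3 -m inch '[[[0,0,0],[0,0,0],30],[[0,0,0],[0,0,0],36],[[0,0,0],[0,0,0],45],[[0,0,0],[0,0,0],60],[[0,0,0],[0,0,0],80],[[0,0,0],[0,0,0],80],[[0,0,0],[0,0,0],80],[[0,0,0],[0,0,0],80]]'; python3 go.py .513 -.311 .25 -21
```

```text
time_s: 14.6
eef_pos: [0.5136, -0.3113, 0.0915]
eef_rot: [0.983, -0.182, 0.0, 0.0]
contact_force: [-0.4, -0.7, -0.2]
gripper_width: 0.862
14.6 [ 0.5136 -0.3113  0.0915] yaw -21.0 F [-0.4 -0.7 -0.2] w 75.0
shift mm [-7.000e-01 -1.000e-01 -1.585e+02] turn [ 0. -0. -0.]
```

```bash
python3 -m inch '[[[0,0,-20],[0,0,0],80],[[0,0,-50],[0,0,0],80],[[0,0,-90],[0,0,0],80],[[0,0,-130],[0,0,0],80],[[0,0,-160],[0,0,0],80],[[0,0,-160],[0,0,0],80]]'; python3 -m inch '[[[0,-60,0],[0,0,0],80],[[0,-120,0],[0,0,0],80],[[0,-120,0],[0,0,0],80],[[0,-120,0],[0,0,0],80],[[0,-120,0],[0,0,0],80]]'
python3 go.py
python3 - <<'E'
from cell import *;import cv2
for n in("side","top","wrist"):
    p,d=get_image(n);cv2.imwrite(f"pics/{n}11.png",p[:,:,::-1])
E
```

```text
time_s: 15.2
eef_pos: [0.516, -0.3133, 0.2569]
eef_rot: [0.983, -0.182, 0.005, 0.003]
contact_force: [1.1, 0.5, 0.4]
gripper_width: 0.919
time_s: 15.7
eef_pos: [0.5563, -0.199, 0.2507]
eef_rot: [0.983, -0.182, -0.001, 0.0]
contact_force: [-0.8, 0.3, 0.1]
gripper_width: 0.918
15.7 [ 0.5563 -0.199   0.2507] yaw -20.9 F [-0.8  0.3  0.1] w 79.9
```

View pics/side11.png

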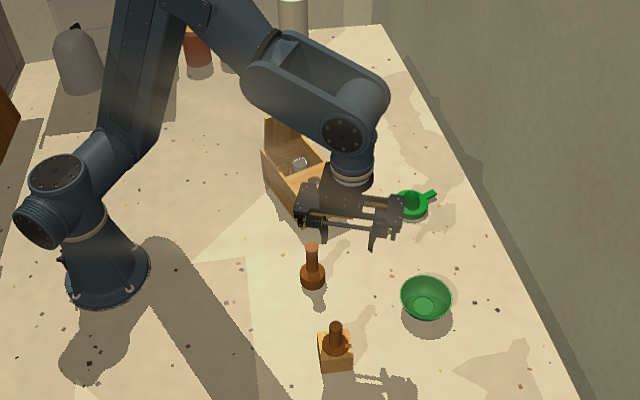

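View pics/top11.png

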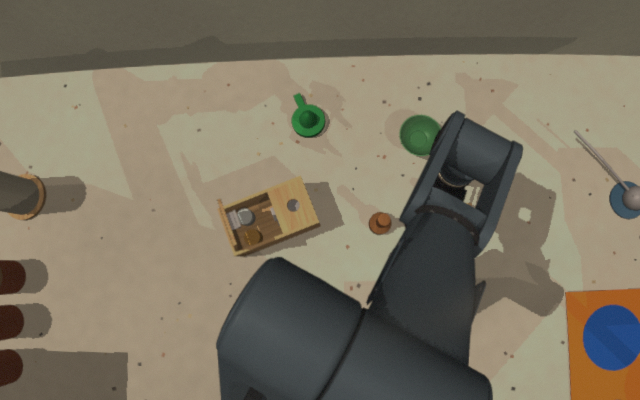

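The side view shows the stick upright in the stand at (335,340), and the top view shows the lid standing open at (228,225). One last zoom on the stick before handing in.

Run:
```python
import cv2
im=cv2.imread('pics/side11.png');cv2.imwrite('pics/z11.png',cv2.resize(im[310:380,305:365],None,fx=6,fy=6,interpolation=2))
```

```text
(no output)
```

View pics/z11.png

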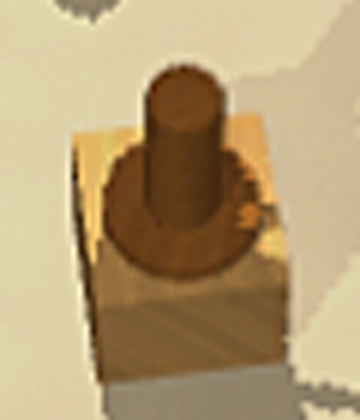

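The handle top is at (185,97) in the crop, against (185,93) at the start, and the collar outline is the same. It is seated and upright, so I hand in.

Run:
```python
from cell import *
print(get_state()['contact_force'],get_state()['time_s']);print(close_job())
```

```text
[-0.14648755  0.67065386 -0.18051338] 15.85
the job is handed in; nothing more can be done
None
```

The box is open and the stick is back in its stand. I took the stick out, pushed its tip down through the hole until the catch let go, put the stick back and let go of it. The job was handed in at 15.85 s of the 48 s allowed.

- **Stick:** the last side picture shows it upright, with its collar on the block in the same place as at the start. The handle top is less than 1 pixel from where it began.
- **Lid:** the side and top pictures both show it standing open. I judged this by eye and did not measure its angle.
- **Robot:** the gripper is clear of everything, with wrist force near zero.
- **Forces:** the largest reading I saw was about 12 N during the push. It included 6 to 8 N sideways, and the torque placed it at the stick's tip on the catch, not the gripper touching the lid.
- **Disagreements:** the network's top-view position for the catch hole was about 27 pixels off, so I used the hole seen in the pictures instead. The camera views of the hole and the stick agreed with each other to about 2 to 3 mm.

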